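# Tip two lab crates, dispatch the stamped one

## Robot

A 6-joint arm with a two-finger parallel gripper is mounted at the origin on the work surface. World frame = base frame: x ahead of the robot, y to its left, z up, the work surface at z = 0. Lengths are in m, angles in rad, forces in N, time in s.
With the tool pointing down it reaches from about 0.25 to 0.8 m from the base axis. Payload 3.9 kg.
Tool frame: the origin (TCP) lies midway between the tips of the shut fingers; the grasp point (between the pads) lies 19 mm behind it (manip.hold_point_z is the distance from the TCP to the grasp point, in m); x points along the fingers, z is the direction in which the jaws open and shut, and the axes are right-handed (so a half turn about x gives the same grasp; the last joint's range is limited). The gripper opens to 85 mm and grips with 20 to 120 N. Pads are 22 mm wide; open, the fingers measure 114 mm over their backs; the gripper's body (76 mm by 85 mm) begins 54 mm behind the grasp point. The pads swing forward as they close: fully open they stand 13 mm farther back than shut.
Start: joints at [-1.2, 0.26, -0.138, 1.173, 0, 1.571], TCP at [0.19, -0.489, 0.231] pointing down, gripper open.
Joint ranges: [-2.78, 2.78], [-0.83, 1.72], [-1.28, 1.37], [-1.9, 2.12], [-1.57, 1.48], [-3.14, 3.14]. Speed limits (rad/s): [2.57, 2.57, 3.14, 3.14, 3.14, 3.14].

## Interface

Orientations are given as a unit quaternion [x, y, z, w].
In Python, from cell import manip gives the robot as it stands. The module is installed in compiled form; this text tells all that it offers.
- The arm moves only by the tool play_rows, never from a script. Its argument "commands" is a list of rows, each a list of 3 entries, a list of its own where there are three numbers: the shift along the tool's x, y, z in mm, then the turn, a rotation vector about the tool's x, y, z in rad, then the opening in per cent of the stroke, from 0 (shut) to 100 (fully open). A call has 1 to 5 rows; each row shifts and turns the commanded pose from where the row before left it, along the tool's axes as they then stand; what a row does not reach is not made up. A row lasts 1/12 s, in which the tool goes at most 41.7 mm and 7.16 degrees, less where a joint would pass 70% of its speed; a pose out of reach is approached as far as the arm can. A call with a gripper value outside its range is refused whole. The fingers move at their own pace and stop on an object; "force" is the grip in N (left out, the last holds). Time passes only in rows, so rows that do not move let the fingers close. It gives the time, the measured TCP pose, the force and the opening at its end, in the units of the state.
- manip.state(): the state, without advancing time (a new reading comes with each control period).
- manip.snapshot(name): name is "scene" or "top" or "wrist"; returns (picture, depth): 400x640x3 uint8, red, green, blue; 400x640 float32, m along the optical axis (not along the pixel's ray), 0 where there is no reading.
- manip.get_calibration(name): a dict with "vertical_fov" (degrees; the focal length in pixels is half the picture's height over the tangent of half this angle, whatever the lens; pixels are square), "cx", "cy" (the principal point, pixels), "k1" (the pictures are not rectified: a ray, as slopes to the right and down, at radius r is drawn at 1 + k1 r^2 times it, then the intrinsics apply), "rvec" (rotation vector, rad) and "tvec" (3), from world to camera coordinates, as OpenCV has them. Camera axes: x right, y down, z forward; pixel columns grow to the right and rows downward; lengths in m; the calibration is good to about 2 mm. A picture is of the moment at which its call begins: read the wrist's pose just before it. get_calibration takes no time and is no camera call; for the wrist camera it gives the pose at the moment of the call.
- manip.hand_in(): hands the job in, once; it reports no verdict.
The state is a dict: "time": time; "joint_positions": joint angles; "qd": joint speeds; "joint_efforts": joint torques, N m; "tcp_pos": TCP position; "orientation": TCP orientation; "wrist_force": force on the tool from outside, world axes, zero at the start; "ft_torque": the same for the moment, N m; "grip_width": opening from 0.0 (shut) to 1.0 (fully open).
Only numpy, scipy, OpenCV 4.12 (cv2) and the standard library are available. Lean on these libraries where they do the work, as an engineer would, in place of code of your own. Each camera call takes 0.05 s, during which the arm holds its last target. There are 200 camera calls.

## Task

Two identical white tip crates stand on the lab deck and one of them has a round green stamp on its underside. Without gripping or lifting anything, tip both crates over towards the robot with the fingers so that each lies on its side with its underside facing the yellow dispatch line, then push the stamped one, lying as it is, over the line until at least its middle is past it. Leave the other crate lying on the robot's side of the line, and do not disturb the other things on the deck.

Things in the scene. Friction and masses are not known exactly. Their poses are not given: they have to be found in the camera images.
- crate_a: white lidded tip crate, black lid seam, solid, 72 deep (own x) x 105 wide (own y) x 108 tall (own z), about 0.3 kg, standing loose on the deck. Origin: centre of its underside; own z points from underside to lid (up while it stands, level once it lies on its side). At the start own x points away from the robot within 0.2 rad
- crate_b: the second crate, alike but for the underside; the two swap places between runs. Same size, origin and axes as crate_a, also within 0.2 rad at the start. Either crate tips rather than slides when its far face is pushed level towards the robot at 80 or more above the deck; past 34 degrees it falls over by itself
- crate_a_center (a point): middle of crate_a, 54 above its underside along its own z
- crate_b_center (a point): middle of crate_b, 54 above its underside along its own z
- stamp (a point): centre of the round green stamp (58 dia) in the middle of the underside of the stamped crate; hidden until that crate is tipped. The other crate has a plain grey underside
- dispatch_line: yellow line printed on the deck, flat, 18 wide x 620 long, with a blue printed area 130 deep beyond it, not raised. Origin: middle of the line; own x points across it, away from the robot, own y along it. The crates stand on the robot's side of it
- vial: bystander, to be left alone: small amber vial with red cap, upright, 30 dia x 65, between the two crates. Origin: centre of its underside
- reagent: bystander, to be left alone: amber bottle with blue cap, 60 dia x 130, left side. Origin: centre of its underside
- beaker: bystander, to be left alone: clear beaker, 70 dia x 85, left side. Origin: centre of its underside
- reservoir_lid: bystander, to be left alone: flat blue lid, 120 x 80 x 14, right side. Origin: centre of its underside
- jar: bystander, to be left alone: white jar, 60 dia x 75, right side. Origin: centre of its underside
- weight: bystander, to be left alone: brass knobbed weight, 36 dia x 45, beyond the dispatch line, midway between the crates' lanes. Origin: centre of its underside
There are look-alikes about, which are no part of the job. Leave any orange or red look-alike of the crate_a alone. What is shaped like the crate_b but orange is not meant.

How it is judged:
By the outcome, as a careful person would: the job done as asked, in the order asked, and still so for the second after the job is handed in, with the robot touching nothing.
It also fails if it takes over 64 s, if anything falls off the work surface, if the arm or the gripper's body presses on something with over 40 N, if the wrist force passes 120 N, or if a joint passes its speed limit or range.

## Working session

There is one attempt and no reset: what is moved stays moved. The work goes in short steps, Python scripts to look and compute and a tool call to move; the robot and the scene stay as the last step left them, time stands still between calls to the robot, and variables do not carry over. Pictures are saved under pics/ and viewed, about 8 in all and at most 12, crops included, and the job is handed in when it is done.

Besides the shell and the picture viewer there is one more tool, called as name(argument=value, ...), one argument or row to a line, values as JSON. play_rows: Moves the arm, as the interface text tells. Its arguments: {"type":"object","properties":{"commands":{"type":"array","items":{"type":"array"}},"force":{"type":"number"}},"required":["commands"]}

```bash
mkdir -p pics
cat > h.py <<'E'
import numpy as np, cv2
from cell import manip
from scipy.spatial.transform import Rotation as R
def cal(n):
    c=manip.get_calibration(n); f=200/np.tan(np.radians(c['vertical_fov'])/2)
    return f,c['cx'],c['cy'],c['k1'],R.from_rotvec(np.ravel(c['rvec'])).as_matrix(),np.ravel(c['tvec'])
def snap(n,fn=None):
    C=cal(n); p,d=manip.snapshot(n)
    if fn: cv2.imwrite('pics/'+fn,p[:,:,::-1])
    return p,d,C
def cloud(d,C):
    f,cx,cy,k,Rm,t=C
    v,u=np.mgrid[0:400,0:640]; X=(u-cx)/f; Y=(v-cy)/f; x,y=X.copy(),Y.copy()
    for _ in range(10):
        s=1+k*(x*x+y*y); x=X/s; y=Y/s
    P=np.stack([x*d,y*d,d],-1)
    W=(P-t)@Rm; W[d==0]=np.nan
    return W
E
python3 - <<'E'
from h import *
for n in("top","scene"):
    p,d,C=snap(n,n+'0.png'); W=cloud(d,C); np.savez(n+'0.npz',p=p,W=W)
    print(n,-C[4].T@C[5])
print(manip.state())
E
```

```text
top [ 0.46091047 -0.02548697  1.18606701]
scene [ 0.99593249 -0.36589353  0.76653424]
{'time': 0.1, 'joint_positions': array([-1.20001205e+00,  2.60645182e-01, -1.39263396e-01,  1.17271791e+00,
       -7.31945682e-06,  1.57078421e+00]), 'qd': array([-7.92602831e-04, -2.18721156e-04,  2.14910742e-03, -1.13271110e-03,
        7.80630609e-04,  4.33741745e-05]), 'joint_efforts': array([-1.77874997e-03, -4.06507337e+01,  2.54527491e+01,  1.01057446e-02,
       -1.96869651e-04, -7.74522590e-06]), 'tcp_pos': array([ 0.19000072, -0.48873456,  0.23052524]), 'orientation': array([ 0.39962556,  0.58413568, -0.39889911,  0.58306468]), 'wrist_force': array([0.25117064, 0.2385466 , 0.53931438]), 'ft_torque': array([ 0.03434866, -0.00152472, -0.05203345]), 'grip_width': 1.0005284452098921}
```

View pics/top0.png

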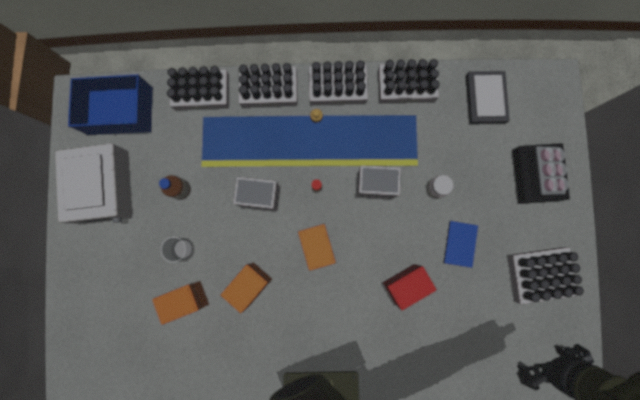

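View pics/scene0.png

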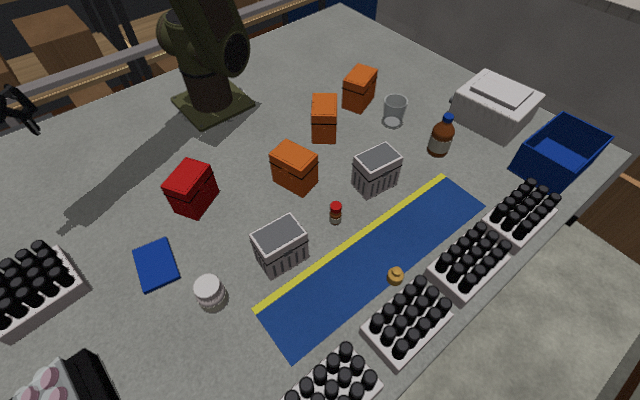

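Top view: the two white crates are at (256,193) and (380,181). The vial is at (317,186), the weight at (316,115) and the line at row 162. The orange boxes at (317,247), (244,288) and (178,303) and the red one at (411,287) are look-alikes. The only white crates with grey tops and black seams are the two beside the line, and the scene view agrees. I'll measure them now, with an enlarged crop to confirm.

Run:
```python
from h import *
z=np.load('top0.npz');W=z['W'];p=z['p']
def box(n,u0,u1,v0,v1,zlo,zhi):
    w=W[v0:v1,u0:u1].reshape(-1,3); w=w[(w[:,2]>zlo)&(w[:,2]<zhi)]
    r=cv2.minAreaRect(w[:,:2].astype(np.float32)*1000)
    print(n,len(w),'z %.3f'%np.median(w[:,2]),'rect',np.round(r[0]),np.round(r[1]),round(r[2],1),'min',np.round(w[:,:2].min(0),3),'max',np.round(w[:,:2].max(0),3))
box('L',225,290,165,225,.1,.12); box('R',345,415,155,210,.1,.12)
box('vial',305,330,172,200,.03,.09); box('jar',425,460,170,205,.06,.09); box('weight',305,330,105,125,.02,.06)
box('orange1',295,340,220,275,.03,.15); box('orange2',215,275,260,315,.03,.15);box('red',380,440,262,312,.03,.15);box('lid',440,485,215,272,.008,.03)
box('reagent',155,190,170,205,.05,.15)
for uv in [(205,162),(310,162),(415,162),(205,159),(415,159),(310,166),(310,159)]: print(uv,np.round(W[uv[1],uv[0]],3))
s=np.load('scene0.npz')['p']
a=cv2.resize(p[140:230,220:420],(800,360),interpolation=cv2.INTER_CUBIC); b=cv2.resize(s[130:280,230:430],(320,240))
c=np.zeros((600,800,3),np.uint8);c[:360]=a;c[360:,:320]=b;cv2.imwrite('pics/crop1.png',c[:,:,::-1])
```

```text
L 1092 z 0.109 rect [593. 159.] [104.  72.] 82.4 min [0.552 0.104] max [0.632 0.212]
R 1141 z 0.109 rect [ 616. -166.] [106.  73.] 85.3 min [ 0.577 -0.221] max [ 0.655 -0.112]
vial 106 z 0.064 rect [615.  -1.] [26. 28.] 46.5 min [ 0.601 -0.014] max [0.628 0.014]
jar 299 z 0.075 rect [ 602. -338.] [48. 49.] 18.1 min [ 0.578 -0.363] max [ 0.626 -0.314]
weight 126 z 0.029 rect [817.  -3.] [31. 36.] 88.9 min [ 0.799 -0.019] max [0.835 0.013]
orange1 1167 z 0.108 rect [448.   2.] [105.  72.] 15.0 min [ 0.389 -0.046] max [0.505 0.047]
orange2 1348 z 0.108 rect [346. 189.] [ 73. 107.] 48.5 min [0.284 0.126] max [0.409 0.25 ]
red 1384 z 0.108 rect [ 338. -238.] [ 74. 107.] 28.8 min [ 0.285 -0.3  ] max [ 0.393 -0.176]
lid 1245 z 0.014 rect [ 447. -398.] [ 81. 129.] 79.2 min [ 0.379 -0.446] max [ 0.516 -0.348]
reagent 449 z 0.093 rect [618. 387.] [55. 57.] 62.4 min [0.59  0.358] max [0.647 0.42 ]
(205, 162) [0.695 0.319 0.002]
(310, 162) [0.686 0.016 0.004]
(415, 162) [ 0.679 -0.283  0.   ]
(205, 159) [0.704 0.32  0.   ]
(415, 159) [ 0.687 -0.283  0.002]
(310, 166) [ 0.676  0.017 -0.002]
(310, 159) [0.695 0.016 0.003]
```

View pics/crop1.png

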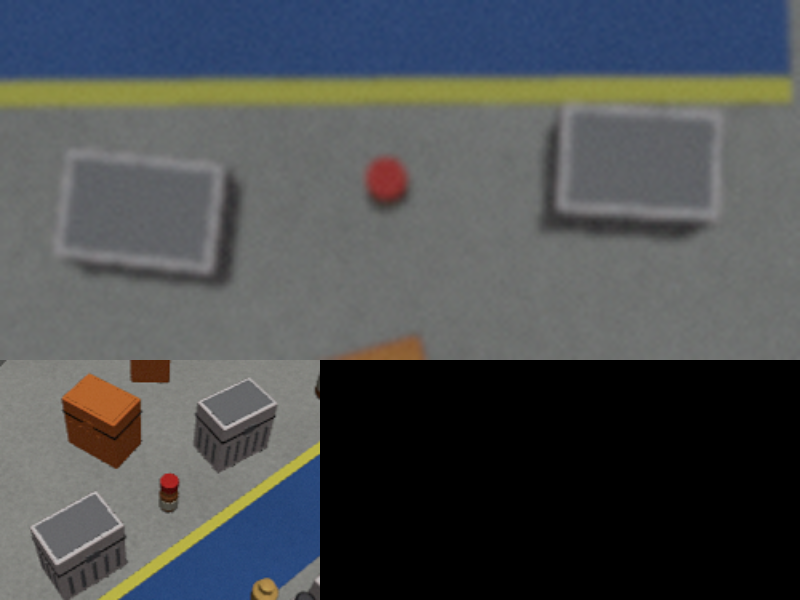

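The crop confirms it: both have grey tops with white rims and a dark seam, at (145,210) and (640,160) in the crop. The orange box is separate. Next I'll work out the tool frame and the first moves.

```bash
cat >> h.py <<'E'
def plan(target,yaw):
    """yaw = heading of jaw-normal; turn about tool x so that jaw axis z is square to heading yaw; then shift in the turned frame (mm)"""
    s=manip.state(); M=R.from_quat(s['orientation']).as_matrix()
    print('t %.2f'%s['time'],'tcp',np.round(s['tcp_pos'],4),'F',np.round(s['wrist_force'],1),'g %.2f'%s['grip_width'],'q',np.round(s['joint_positions'],2))
    best=None
    for sg in (1,-1):
        zt=sg*np.array([-np.sin(yaw),np.cos(yaw),0]); xt=np.array([0,0,-1.]); T=np.stack([xt,np.cross(zt,xt),zt],1)
        rv=R.from_matrix(M.T@T).as_rotvec()
        if best is None or np.linalg.norm(rv)<np.linalg.norm(best[0]): best=(rv,T)
    rv,T=best
    print('tool axes\n',np.round(M,3)); print('turn',np.round(rv,3),'then shift mm',np.round(T.T@(np.array(target)-s['tcp_pos'])*1000,1))
    print('aligned y,z axes in world',np.round(T[:,1],3),np.round(T[:,2],3))
E
python3 - <<'E'
from h import *
plan([.71,-.174,.231],np.radians(-4))
E
```

```text
t 0.10 tcp [ 0.19   -0.4887  0.2305] F [0.3 0.2 0.5] g 1.00 q [-1.2   0.26 -0.14  1.17 -0.    1.57]
tool axes
 [[-0.001  0.932  0.362]
 [ 0.002  0.362 -0.932]
 [-1.    -0.    -0.002]]
turn [ 0.441 -0.002  0.   ] then shift mm [  -0.5  496.8 -350.2]
aligned y,z axes in world [ 0.998 -0.07   0.   ] [-0.07  -0.998 -0.   ]
```

play_rows(
  commands=[
    [[0,0,0],[0.11,0,0],40],
    [[0,0,0],[0.11,0,0],40],
    [[0,0,0],[0.11,0,0],40],
    [[0,0,0],[0.11,0,0],40],
    [[0,0,0],[0,0,0],40],
  ],
)

```text
time: 0.52
tcp_pos: [0.1901, -0.4889, 0.2308]
orientation: [0.518, 0.482, -0.517, 0.482]
wrist_force: [0.3, 0.0, -0.2]
grip_width: 0.401
```

play_rows(
  commands=[
    [[0,30,-22],[0,0,0],40],
    [[0,32,-22],[0,0,0],40],
    [[0,32,-22],[0,0,0],40],
    [[0,32,-22],[0,0,0],40],
    [[0,32,-22],[0,0,0],40],
  ],
)

```text
time: 0.93
tcp_pos: [0.3565, -0.3893, 0.2311]
orientation: [-0.516, -0.483, 0.516, -0.483]
wrist_force: [-0.2, -0.7, 0.0]
grip_width: 0.402
```

play_rows(
  commands=[
    [[0,32,-22],[0,0,0],40],
    [[0,32,-22],[0,0,0],40],
    [[0,32,-22],[0,0,0],40],
    [[0,32,-22],[0,0,0],40],
    [[0,32,-22],[0,0,0],40],
  ],
)

```text
time: 1.35
tcp_pos: [0.524, -0.2904, 0.231]
orientation: [-0.516, -0.483, 0.516, -0.483]
wrist_force: [0.1, -1.3, -0.1]
grip_width: 0.403
```

play_rows(
  commands=[
    [[0,32,-22],[0,0,0],40],
    [[0,32,-22],[0,0,0],40],
    [[0,32,-22],[0,0,0],40],
    [[0,32,-22],[0,0,0],40],
    [[0,32,-22],[0,0,0],40],
  ],
)

```text
time: 1.77
tcp_pos: [0.6911, -0.1918, 0.2308]
orientation: [-0.516, -0.483, 0.516, -0.483]
wrist_force: [-0.1, -0.5, -0.1]
grip_width: 0.405
```

Run:
```python
from h import *
plan([.705,-.172,.231],np.radians(-4))
```

```text
t 1.77 tcp [ 0.6911 -0.1918  0.2308] F [-0.1 -0.5 -0.1] g 0.41 q [-0.27  0.61  0.43  1.39 -0.    2.94]
tool axes
 [[-0.001  0.998 -0.066]
 [ 0.    -0.066 -0.998]
 [-1.    -0.001 -0.   ]]
turn [ 0.004 -0.     0.001] then shift mm [ -0.2  12.5 -20.7]
aligned y,z axes in world [ 0.998 -0.07   0.   ] [-0.07  -0.998 -0.   ]
```

play_rows(
  commands=[
    [[0,12,-20],[0,0,0],40],
    [[38,0,0],[0,0,0],40],
    [[38,0,0],[0,0,0],40],
    [[38,0,0],[0,0,0],40],
    [[26,0,0],[0,0,0],40],
  ],
)

```text
time: 2.18
tcp_pos: [0.7013, -0.173, 0.0868]
orientation: [-0.515, -0.485, 0.517, -0.482]
wrist_force: [-0.3, 0.3, -1.5]
grip_width: 0.402
```

play_rows(
  commands=[
    [[0,-16,0],[0,0,0],40],
    [[0,-10,0],[0,0,0],40],
    [[0,-8,0],[0,0,0],40],
    [[0,-8,0],[0,0,0],40],
    [[0,-8,0],[0,0,0],40],
  ],
)

```text
time: 2.6
tcp_pos: [0.6537, -0.1706, 0.0914]
orientation: [0.517, 0.482, -0.516, 0.483]
wrist_force: [2.4, -0.5, 0.8]
grip_width: 0.401
```

play_rows(
  commands=[
    [[0,-8,0],[0,0,0],40],
    [[0,-8,0],[0,0,0],40],
    [[0,-8,0],[0,0,0],40],
    [[0,-8,0],[0,0,0],40],
    [[0,-8,0],[0,0,0],40],
  ],
)

```text
time: 3.02
tcp_pos: [0.6121, -0.1677, 0.0912]
orientation: [-0.517, -0.483, 0.517, -0.482]
wrist_force: [-0.2, 0.2, 0.2]
grip_width: 0.402
```

Run:
```python
from h import *
p,d,C=snap('scene','s1.png')
```

```text
(no output)
```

View pics/s1.png

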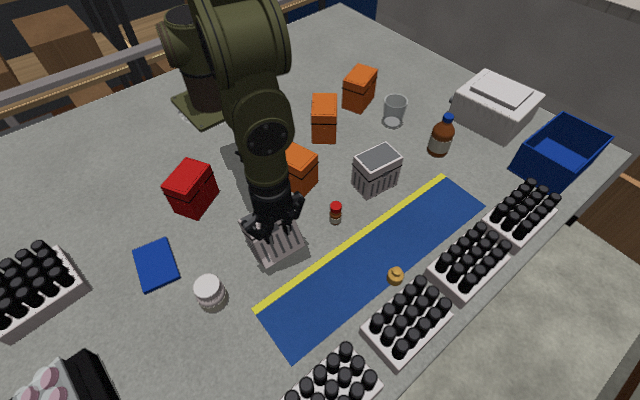

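The crate at (275,245) has tilted towards the robot. The force is about zero, so it is probably falling on its own. I'll wait, then look again.

play_rows(
  commands=[
    [[0,-6,0],[0,0,0],40],
    [[0,0,0],[0,0,0],40],
    [[0,0,0],[0,0,0],40],
  ],
)

```text
time: 3.32
tcp_pos: [0.607, -0.1673, 0.091]
orientation: [-0.517, -0.483, 0.517, -0.482]
wrist_force: [1.0, 1.0, 0.1]
grip_width: 0.4
```

play_rows(
  commands=[
    [[-30,0,0],[0,0,0],40],
    [[-38,0,0],[0,0,0],40],
    [[-38,0,0],[0,0,0],40],
    [[-38,0,0],[0,0,0],40],
  ],
)

```text
time: 3.65
tcp_pos: [0.6074, -0.1673, 0.2365]
orientation: [-0.517, -0.483, 0.517, -0.482]
wrist_force: [0.8, -0.1, 0.2]
grip_width: 0.396
```

Run:
```python
from h import *
p,d,C=snap('scene','s2.png')
cv2.imwrite('pics/s2c.png',cv2.resize(p[150:320,180:430],(750,510))[:,:,::-1])
plan([.690,.1466,.240],np.radians(-7))
```

```text
t 3.70 tcp [ 0.6112 -0.1684  0.2455] F [ 2.7 -0.8  6.1] g 0.40 q [-0.27  0.44  0.17  1.29 -0.    2.94]
tool axes
 [[ 0.013  0.998 -0.069]
 [-0.004 -0.069 -0.998]
 [-1.     0.013  0.003]]
turn [ 0.053  0.002 -0.013] then shift mm [   5.5   39.8 -322.2]
aligned y,z axes in world [ 0.993 -0.122  0.   ] [-0.122 -0.993 -0.   ]
```

View pics/s2c.png

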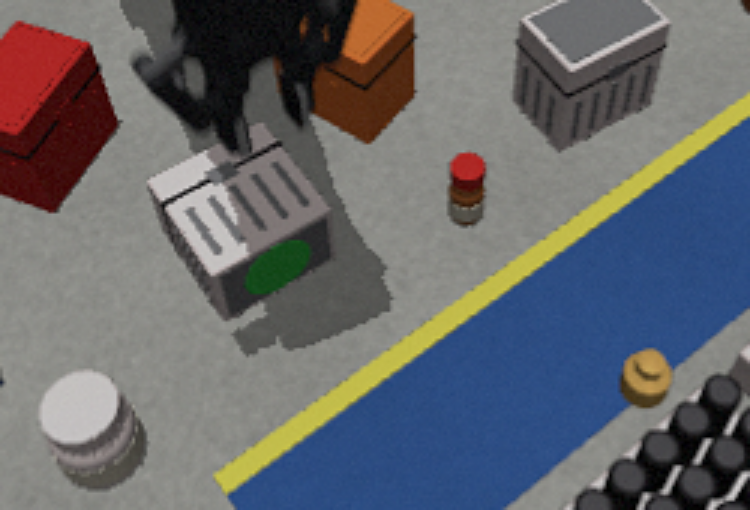

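The crop shows the right-hand crate lying on its side. The green stamp at (278,267) faces the line, so this is the stamped crate. I'll tip the left one next, turning the wrist half round first because of the joint-6 range.

play_rows(
  commands=[
    [[0,0,0],[-0.12,0,0],40],
    [[0,0,0],[-0.12,0,0],40],
    [[0,0,0],[-0.12,0,0],40],
    [[0,0,0],[-0.12,0,0],40],
    [[0,0,0],[-0.12,0,0],40],
  ],
)

```text
time: 4.12
tcp_pos: [0.6079, -0.1674, 0.235]
orientation: [0.349, 0.615, -0.349, 0.615]
wrist_force: [1.2, 0.8, -0.0]
grip_width: 0.4
```

play_rows(
  commands=[
    [[0,0,0],[-0.12,0,0],40],
    [[0,0,0],[-0.12,0,0],40],
    [[0,0,0],[-0.12,0,0],40],
    [[0,0,0],[-0.12,0,0],40],
    [[0,0,0],[-0.12,0,0],40],
  ],
)

```text
time: 4.53
tcp_pos: [0.6079, -0.1674, 0.2349]
orientation: [0.152, 0.691, -0.152, 0.691]
wrist_force: [0.3, 0.2, -0.4]
grip_width: 0.397
```

play_rows(
  commands=[
    [[0,0,0],[-0.12,0,0],40],
    [[0,0,0],[-0.12,0,0],40],
    [[0,0,0],[-0.12,0,0],40],
    [[0,0,0],[-0.12,0,0],40],
    [[0,0,0],[-0.12,0,0],40],
  ],
)

```text
time: 4.95
tcp_pos: [0.6079, -0.1674, 0.2349]
orientation: [-0.059, 0.705, 0.059, 0.705]
wrist_force: [-0.0, 0.8, 0.6]
grip_width: 0.402
```

play_rows(
  commands=[
    [[0,0,0],[-0.12,0,0],40],
    [[0,0,0],[-0.12,0,0],40],
    [[0,0,0],[-0.12,0,0],40],
    [[0,0,0],[-0.12,0,0],40],
    [[0,0,0],[-0.12,0,0],40],
  ],
)

```text
time: 5.37
tcp_pos: [0.6079, -0.1674, 0.2349]
orientation: [-0.264, 0.656, 0.264, 0.656]
wrist_force: [-0.9, -0.4, 0.3]
grip_width: 0.4
```

play_rows(
  commands=[
    [[0,0,0],[-0.12,0,0],40],
    [[0,0,0],[-0.12,0,0],40],
    [[0,0,0],[-0.12,0,0],40],
    [[0,0,0],[-0.12,0,0],40],
    [[0,0,0],[-0.12,0,0],40],
  ],
)

```text
time: 5.78
tcp_pos: [0.6078, -0.1674, 0.2349]
orientation: [-0.446, 0.548, 0.446, 0.548]
wrist_force: [0.6, -0.8, 1.4]
grip_width: 0.401
```

play_rows(
  commands=[
    [[0,0,0],[-0.09,0,0],40],
    [[0,0,0],[0,0,0],40],
  ],
)

```text
time: 5.95
tcp_pos: [0.6078, -0.1674, 0.2349]
orientation: [-0.469, 0.529, 0.469, 0.529]
wrist_force: [-0.0, 0.6, -0.5]
grip_width: 0.395
```

Run:
```python
from h import *
plan([.690,.1466,.240],np.radians(-7))
```

```text
t 5.95 tcp [ 0.6078 -0.1674  0.2349] F [-0.   0.6 -0.5] g 0.39 q [-0.27  0.44  0.15  1.28 -0.   -0.15]
tool axes
 [[-0.    -0.993  0.119]
 [ 0.     0.119  0.993]
 [-1.     0.    -0.   ]]
turn [ 0.003 -0.    -0.   ] then shift mm [ -5.1 -43.3 321.7]
aligned y,z axes in world [-0.993  0.122  0.   ] [0.122 0.993 0.   ]
```

play_rows(
  commands=[
    [[0,-5,36],[0,0,0],40],
    [[0,-5,36],[0,0,0],40],
    [[0,-5,36],[0,0,0],40],
    [[0,-5,36],[0,0,0],40],
    [[0,-5,36],[0,0,0],40],
  ],
)

```text
time: 6.37
tcp_pos: [0.6545, 0.0098, 0.2351]
orientation: [-0.468, 0.53, 0.468, 0.53]
wrist_force: [0.8, -0.0, -0.8]
grip_width: 0.399
```

play_rows(
  commands=[
    [[0,-5,36],[0,0,0],40],
    [[0,-5,36],[0,0,0],40],
    [[0,-5,36],[0,0,0],40],
    [[0,-3,34],[0,0,0],40],
    [[0,0,0],[0,0,0],40],
  ],
)

```text
time: 6.78
tcp_pos: [0.69, 0.1541, 0.234]
orientation: [-0.469, 0.527, 0.471, 0.529]
wrist_force: [-0.1, -0.3, 0.1]
grip_width: 0.4
```

Run:
```python
from h import *
plan([.680,.148,.090],np.radians(-7))
```

```text
t 6.78 tcp [0.69   0.1541 0.234 ] F [-0.1 -0.3  0.1] g 0.40 q [0.22 0.59 0.4  1.38 0.   0.33]
tool axes
 [[ 0.    -0.993  0.116]
 [ 0.003  0.116  0.993]
 [-1.    -0.     0.003]]
turn [0.005 0.003 0.   ] then shift mm [144.    9.2  -7.3]
aligned y,z axes in world [-0.993  0.122  0.   ] [0.122 0.993 0.   ]
```

play_rows(
  commands=[
    [[36,0,-7],[0,0,0],40],
    [[38,0,0],[0,0,0],40],
    [[38,0,0],[0,0,0],40],
    [[32,0,0],[0,0,0],40],
    [[0,8,0],[0,0,0],40],
  ],
)

```text
time: 7.2
tcp_pos: [0.6757, 0.1395, 0.083]
orientation: [-0.466, 0.534, 0.47, 0.526]
wrist_force: [-1.2, -1.3, -0.6]
grip_width: 0.398
```

play_rows(
  commands=[
    [[0,16,0],[0,0,0],40],
    [[0,12,0],[0,0,0],40],
    [[0,8,0],[0,0,0],40],
    [[0,8,0],[0,0,0],40],
    [[0,8,0],[0,0,0],40],
  ],
)

```text
time: 7.62
tcp_pos: [0.6298, 0.1476, 0.0933]
orientation: [-0.47, 0.528, 0.468, 0.531]
wrist_force: [0.8, -0.1, 1.3]
grip_width: 0.398
```

play_rows(
  commands=[
    [[0,8,0],[0,0,0],40],
    [[0,8,0],[0,0,0],40],
    [[0,8,0],[0,0,0],40],
    [[0,8,0],[0,0,0],40],
    [[0,8,0],[0,0,0],40],
  ],
)

```text
time: 8.03
tcp_pos: [0.5875, 0.1522, 0.0911]
orientation: [-0.469, 0.53, 0.469, 0.529]
wrist_force: [0.8, -0.4, -0.2]
grip_width: 0.4
```

Run:
```python
from h import *
plan([.580,.159,.090],np.radians(-7))
```

```text
t 8.03 tcp [0.5875 0.1522 0.0911] F [ 0.8 -0.4 -0.2] g 0.40 q [ 0.25  0.49 -0.17  0.92  0.    0.37]
tool axes
 [[-0.001 -0.993  0.121]
 [-0.     0.121  0.993]
 [-1.     0.001 -0.   ]]
turn [ 0.001 -0.    -0.001] then shift mm [1.1 8.3 5.9]
aligned y,z axes in world [-0.993  0.122  0.   ] [0.122 0.993 0.   ]
```

play_rows(
  commands=[
    [[0,8,0],[0,0,0],40],
    [[0,0,0],[0,0,0],40],
    [[0,0,0],[0,0,0],40],
    [[0,0,0],[0,0,0],40],
  ],
)

```text
time: 8.37
tcp_pos: [0.581, 0.1532, 0.0912]
orientation: [-0.469, 0.529, 0.469, 0.529]
wrist_force: [-0.4, 0.3, 1.1]
grip_width: 0.398
```

play_rows(
  commands=[
    [[-30,0,0],[0,0,0],40],
    [[-38,0,0],[0,0,0],40],
    [[-38,0,0],[0,0,0],40],
    [[-38,0,0],[0,0,0],40],
    [[-10,-10,0],[0,0,0],40],
  ],
)

```text
time: 8.78
tcp_pos: [0.5928, 0.1527, 0.2524]
orientation: [-0.47, 0.526, 0.468, 0.532]
wrist_force: [1.0, 0.7, 0.9]
grip_width: 0.4
```

Run:
```python
from h import *
p,d,C=snap('top','t3.png'); W=cloud(d,C)
q,_,_=snap('scene')
cv2.imwrite('pics/t3c.png',np.vstack([cv2.resize(p[130:260,210:430],(660,390)),cv2.resize(q[100:300,150:480],(660,200))])[:,:,::-1])
w=W[140:240,335:420].reshape(-1,3)
w=w[(w[:,2]>.06)&(w[:,2]<.08)&(w[:,1]<-.09)&(w[:,1]>-.25)&(w[:,0]<.6)]
print(len(w),cv2.minAreaRect(w[:,:2].astype(np.float32)*1000),w.min(0),w.max(0))
plan([.43,-.155,.23],np.radians(-4))
```

```text
1640 ((524.346435546875, -157.58543395996094), (105.9757308959961, 109.01322174072266), 85.48480987548828) [ 0.46726531 -0.21242901  0.06049576] [ 0.58069458 -0.10111595  0.07937165]
t 8.88 tcp [0.5944 0.1524 0.2489] F [ 0.3  0.6 -0. ] g 0.40 q [ 0.25  0.4   0.12  1.28 -0.    0.37]
tool axes
 [[ 0.008 -0.993  0.121]
 [ 0.002  0.121  0.993]
 [-1.    -0.008  0.003]]
turn [-0.052  0.003  0.008] then shift mm [  18.9  142.6 -318.1]
aligned y,z axes in world [-0.998  0.07   0.   ] [0.07  0.998 0.   ]
```

View pics/t3c.png

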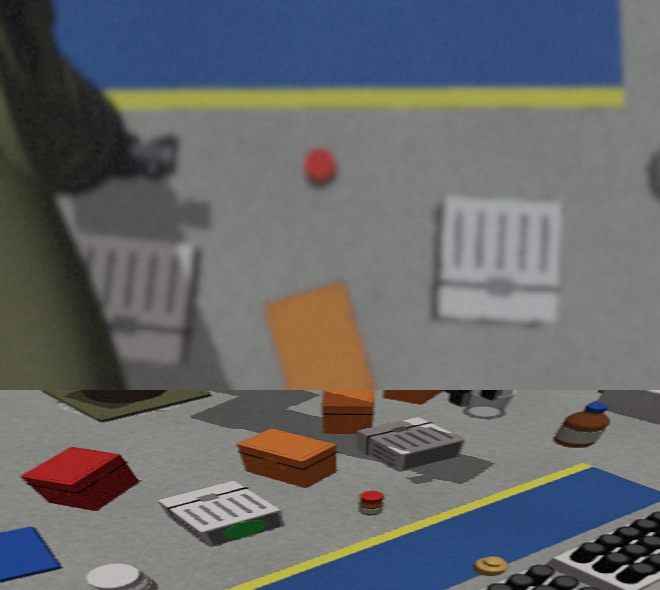

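The crop shows both crates lying down with their undersides towards the line. The stamped one is at (500,260), and its green stamp also shows in the lower view at (245,530). Depth puts its centre at (0.524,-0.158). Next I'll go behind its lid and push it over.

play_rows(
  commands=[
    [[0,0,0],[-0.052,0,0],40],
    [[2,16,-35],[0,0,0],40],
    [[2,16,-35],[0,0,0],40],
    [[2,16,-35],[0,0,0],40],
    [[2,16,-35],[0,0,0],40],
  ],
)

```text
time: 9.3
tcp_pos: [0.5154, 0.0156, 0.2351]
orientation: [-0.482, 0.518, 0.484, 0.516]
wrist_force: [-0.1, 0.3, -0.7]
grip_width: 0.399
```

play_rows(
  commands=[
    [[2,16,-35],[0,0,0],40],
    [[2,16,-35],[0,0,0],40],
    [[2,16,-35],[0,0,0],40],
    [[2,16,-35],[0,0,0],40],
    [[2,16,-35],[0,0,0],40],
  ],
)

```text
time: 9.72
tcp_pos: [0.4234, -0.1534, 0.2256]
orientation: [-0.482, 0.517, 0.483, 0.516]
wrist_force: [0.2, -0.8, 0.2]
grip_width: 0.398
```

Run:
```python
from h import *
plan([.43,-.151,.045],np.radians(-4.3))
```

```text
t 9.72 tcp [ 0.4234 -0.1534  0.2256] F [ 0.2 -0.8  0.2] g 0.40 q [-0.35  0.14 -0.31  1.12 -0.   -0.28]
tool axes
 [[-0.003 -0.998  0.069]
 [ 0.001  0.069  0.998]
 [-1.     0.003  0.001]]
turn [ 0.006  0.001 -0.003] then shift mm [180.6  -6.4   2.9]
aligned y,z axes in world [-0.997  0.075  0.   ] [0.075 0.997 0.   ]
```

play_rows(
  commands=[
    [[36,0,2],[0.006,0,0],40],
    [[38,0,0],[0,0,0],40],
    [[38,0,0],[0,0,0],40],
    [[38,0,0],[0,0,0],40],
    [[29,0,0],[0,0,0],40],
  ],
)

```text
time: 10.13
tcp_pos: [0.4226, -0.1497, 0.0446]
orientation: [-0.479, 0.519, 0.482, 0.518]
wrist_force: [-0.3, -0.6, 0.8]
grip_width: 0.4
```

play_rows(
  commands=[
    [[0,0,0],[0,0,0],40],
    [[0,-10,0],[0,0,0],40],
    [[0,-10,0],[0,0,0],40],
    [[0,-8,0],[0,0,0],40],
    [[0,-8,0],[0,0,0],40],
  ],
)

```text
time: 10.55
tcp_pos: [0.4644, -0.1539, 0.0502]
orientation: [-0.482, 0.518, 0.48, 0.519]
wrist_force: [-2.9, 0.1, 1.4]
grip_width: 0.4
```

play_rows(
  commands=[
    [[0,-8,0],[0,0,0],40],
    [[0,-10,0],[0,0,0],40],
    [[0,-10,0],[0,0,0],40],
    [[0,-10,0],[0,0,0],40],
    [[0,-10,0],[0,0,0],40],
  ],
)

```text
time: 10.97
tcp_pos: [0.5105, -0.1567, 0.0484]
orientation: [-0.481, 0.518, 0.481, 0.518]
wrist_force: [-2.8, -0.1, 2.8]
grip_width: 0.4
```

play_rows(
  commands=[
    [[0,-10,0],[0,0,0],40],
    [[0,-10,0],[0,0,0],40],
    [[0,-10,0],[0,0,0],40],
    [[0,-10,0],[0,0,0],40],
    [[0,-10,0],[0,0,0],40],
  ],
)

```text
time: 11.38
tcp_pos: [0.5602, -0.1605, 0.0482]
orientation: [-0.481, 0.518, 0.481, 0.518]
wrist_force: [-3.5, 1.1, 2.9]
grip_width: 0.397
```

Run:
```python
from h import *
q,_,_=snap('scene')
p,d,C=snap('top')
cv2.imwrite('pics/p4.png',np.vstack([cv2.resize(p[100:260,210:430],(660,390)),cv2.resize(q[100:300,150:480],(660,200))])[:,:,::-1])
plan([.67,-.17,.045],np.radians(-4.3))
```

```text
t 11.48 tcp [ 0.5626 -0.1608  0.0484] F [ 0.1  0.4 -0.1] g 0.40 q [-0.28  0.49 -0.29  0.79  0.   -0.2 ]
tool axes
 [[ 0.004 -0.997  0.074]
 [-0.001  0.074  0.997]
 [-1.    -0.004 -0.   ]]
turn [ 0.001 -0.     0.004] then shift mm [   3.4 -107.8   -1.1]
aligned y,z axes in world [-0.997  0.075  0.   ] [0.075 0.997 0.   ]
```

View pics/p4.png

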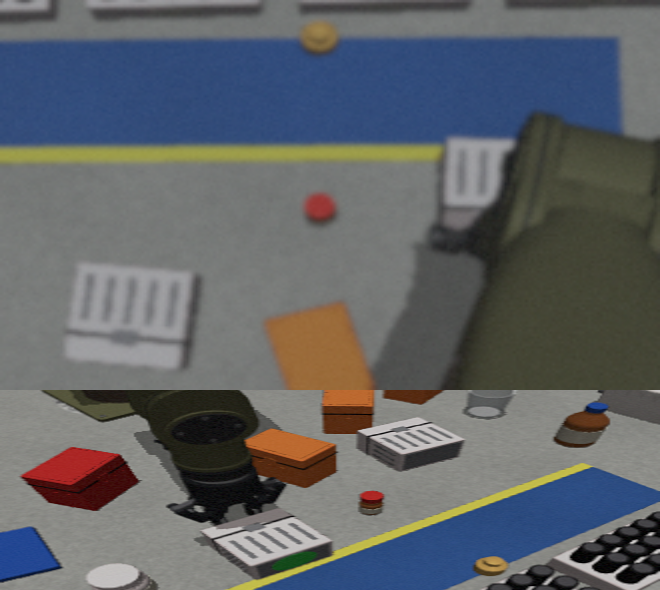

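The push is going straight. The crate's leading face has just reached the line and the other crate at (130,315) is untouched. About 110 mm still to go.

play_rows(
  commands=[
    [[0,-10,0],[0,0,0],40],
    [[0,-10,0],[0,0,0],40],
    [[0,-10,0],[0,0,0],40],
    [[0,-10,0],[0,0,0],40],
    [[0,-10,0],[0,0,0],40],
  ],
)

```text
time: 11.9
tcp_pos: [0.6093, -0.1641, 0.0479]
orientation: [-0.481, 0.518, 0.481, 0.518]
wrist_force: [-1.5, 0.3, 0.6]
grip_width: 0.4
```

play_rows(
  commands=[
    [[0,-10,0],[0,0,0],40],
    [[0,-10,0],[0,0,0],40],
    [[0,-10,0],[0,0,0],40],
    [[0,-10,0],[0,0,0],40],
    [[0,-10,0],[0,0,0],40],
  ],
)

```text
time: 12.32
tcp_pos: [0.659, -0.1679, 0.0479]
orientation: [-0.481, 0.519, 0.481, 0.518]
wrist_force: [-1.4, 0.7, 0.4]
grip_width: 0.404
```

play_rows(
  commands=[
    [[0,-8,0],[0,0,0],40],
    [[0,-4,0],[0,0,0],40],
    [[0,0,0],[0,0,0],40],
    [[0,20,0],[0,0,0],40],
    [[0,25,0],[0,0,0],40],
  ],
)

```text
time: 12.73
tcp_pos: [0.628, -0.1657, 0.0483]
orientation: [-0.482, 0.517, 0.48, 0.519]
wrist_force: [-0.1, 0.7, 0.1]
grip_width: 0.399
```

play_rows(
  commands=[
    [[-30,10,0],[0,0,0],40],
    [[-38,0,0],[0,0,0],40],
    [[-38,0,0],[0,0,0],40],
    [[-38,0,0],[0,0,0],40],
    [[-38,0,0],[0,0,0],40],
  ],
)

```text
time: 13.15
tcp_pos: [0.6156, -0.1646, 0.2325]
orientation: [-0.481, 0.518, 0.481, 0.519]
wrist_force: [0.4, -0.2, -0.8]
grip_width: 0.404
```

play_rows(
  commands=[
    [[0,38,0],[0,0,0],40],
    [[0,38,0],[0,0,0],40],
    [[0,38,0],[0,0,0],40],
    [[0,38,0],[0,0,0],40],
    [[0,38,0],[0,0,0],40],
  ],
)

```text
time: 13.57
tcp_pos: [0.4249, -0.1502, 0.2304]
orientation: [-0.481, 0.518, 0.481, 0.519]
wrist_force: [-0.3, -0.8, 1.4]
grip_width: 0.398
```

Run:
```python
from h import *
for i in range(3): q,_,_=snap('scene')
p,d,C=snap('top'); W=cloud(d,C)
cv2.imwrite('pics/p5.png',np.vstack([cv2.resize(p[70:260,150:470],(660,390)),cv2.resize(q[100:300,150:480],(660,200))])[:,:,::-1])
w=W[60:220,335:430].reshape(-1,3)
w=w[(w[:,2]>.062)&(w[:,2]<.08)&(w[:,0]>.6)&(w[:,0]<.82)&(w[:,1]>-.26)&(w[:,1]<-.1)]
print(len(w),cv2.minAreaRect(w[:,:2].astype(np.float32)*1000),w.min(0),w.max(0))
plan([.43,-.15,.24],np.radians(-4.3))
```

```text
1528 ((737.6998291015625, -172.82125854492188), (105.96669006347656, 109.14651489257812), 86.22713470458984) [ 0.6802011  -0.22749914  0.06211597] [ 0.79372309 -0.11799081  0.078967  ]
t 13.77 tcp [ 0.4258 -0.1504  0.2309] F [ 0.9  0.3 -0. ] g 0.40 q [-0.34  0.13 -0.3   1.13  0.   -0.26]
tool axes
 [[ 0.002 -0.997  0.075]
 [-0.     0.075  0.997]
 [-1.    -0.002 -0.   ]]
turn [-0.001 -0.     0.002] then shift mm [-9.1 -4.2  0.8]
aligned y,z axes in world [-0.997  0.075  0.   ] [0.075 0.997 0.   ]
```

View pics/p5.png

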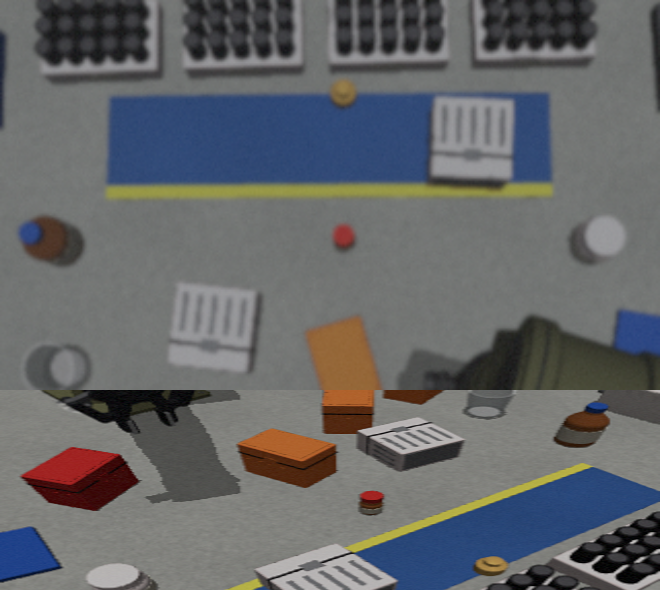

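```bash
python3 -c "
from cell import manip
print(manip.hand_in(), manip.state()['time'])"
```

```text
the job is handed in; nothing more can be done
the job is handed in; nothing more can be done
```

Both crates are tipped towards the robot and lying on their sides with undersides facing the line. The right-hand one carried the green stamp, and I pushed it over the line as it lay, without gripping anything. I handed the job in at about 14 s of the 64 s allowed.

- **Stamped crate:** its centre measures (0.738, -0.173) in the last depth image. The line is at about x = 0.68 there, so its middle is roughly 55 mm past it.
- **Other crate:** it lies on the robot's side of the line. Its underside was not visible in any picture after tipping, so I went by the stamp on the first crate and by the way this one fell.
- **Other things on the deck:** in the last picture the vial, weight, jar, reagent bottle, beaker and orange and red boxes look unmoved. I did not re-measure their positions. Only a corner of the reservoir lid is in that view, but the arm never went near it.
- **Force:** the wrist force stayed under 10 N in every reading, and the gripper was clear of everything at hand-in.

No check failed or disagreed.

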